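# Clamp a bumper bracket in the repair jig to the click

## Robot

A 7-joint arm with a two-finger parallel gripper is mounted at the origin on the work surface. World frame = base frame: x ahead of the robot, y to its left, z up, the work surface at z = 0. Lengths are in mm, angles in rad, forces in N, time in s.
With the tool pointing down it reaches from about 400 to 875 mm from the base axis. Payload 4.4 kg.
Tool frame: the origin (TCP) lies at the very end of the fingers, on their centre line; the grasp point (between the pads) lies 19 mm behind it; z points along the fingers, y is the line along which they close (so a half turn about z gives the same grasp; the last joint's range is limited). The gripper opens to 85 mm and grips with 20 to 120 N. Pads are 22 mm wide; open, the fingers measure 114 mm over their backs; the gripper's body (76 mm by 85 mm) begins 54 mm behind the grasp point. The pads swing forward as they close: fully open they stand 13 mm farther back than shut.
Start: joints at [-1.386, 0.628, 0.038, 1.517, -0.027, 0.996, -0.02], TCP at [161.291, 629.685, 231.313] pointing down, gripper open.
Joint ranges: [-3.06, 3.06], [-0.37, 2.12], [-1.25, 1.32], [0.18, 2.47], [-1.1, 4.24], [0.23, 1.98], [-2.94, 2.94]. Speed limits (rad/s): [2.57, 2.57, 3.14, 3.14, 3.14, 3.14, 3.14].

## Interface

Orientations are given as [roll, pitch, yaw] about the fixed x, y, z axes, in that order (R = Rz(yaw) Ry(pitch) Rx(roll)).
In Python, from cell import monitor, viewer, workorder gives the robot as it stands.
- The arm moves only by the tool arm_command, never from a script. Its argument "series" is one flat list of numbers, 5 for each row, row after row: the opening in per cent of the stroke, from 0 (shut) to 100 (fully open), then the shift along the tool's x, y, z in cm, then the turn about the tool's z in degrees. In form: [claw, x, y, z, roll, claw, x, y, z, roll, ...]. A call has exactly 5 rows; each row is the pose to reach, as a shift and turn from the pose commanded when the call began, along the tool's axes at that moment; what a row does not reach only later rows make up. A row lasts 1/12 s, in which the tool goes at most 41.7 mm and 7.16 degrees, less where a joint would pass 70% of its speed; a pose out of reach is approached as far as the arm can. A call with a gripper value outside its range is refused whole. The fingers move at their own pace and stop on an object; the grip force is fixed at half the most. Time passes only in rows, so rows that repeat a pose let the fingers close, or fill a call up. It gives the time, the measured TCP pose, the force, the opening and the grip force at its end, in the units of the state.
- monitor.read_state(): the state, without advancing time (a new reading comes with each control period).
- viewer.get_image(name): name is "scene" or "side" or "wrist"; returns (picture, depth): 480x640x3 uint8, red, green, blue; 480x640 float32, mm along the optical axis (not along the pixel's ray), 0 where there is no reading.
- viewer.camera_model(name): a dict with "mtx" (3x3 intrinsics, pixels), "R" (3x3) and "t" (3): a world point X has camera coordinates R X + t. Camera axes: x right, y down, z forward; pixel columns grow to the right and rows downward; lengths in mm; the calibration is good to about 2 mm. A picture is of the moment at which its call begins: read the wrist's pose just before it. camera_model takes no time and is no camera call; for the wrist camera it gives the pose at the moment of the call.
- workorder.finish_job(): hands the job in; it is judged then, once.
The state is a dict: "clock": time; "qpos": joint angles; "qd": joint speeds; "tau": joint torques, N m; "eef_pos": TCP position; "tool_rot": TCP orientation; "force": force on the tool from outside, world axes, zero at the start; "torque": the same for the moment, N m; "width": finger opening in mm; "gripper_force": force on a finger pad.
Only numpy, scipy, OpenCV 4.12 (cv2) and the standard library are available. Lean on these libraries where they do the work, as an engineer would, in place of code of your own. Each camera call takes 0.05 s, during which the arm holds its last target. There are 200 camera calls.

## Task

Load the loose black bumper bracket into the repair jig: slide its flat tongue in under the clamp foot, between the guide rails, until it is fully home against the red end stop, pushing gently. Then turn the orange torque-limiting knob clockwise until its clutch clicks, which shows that the bracket is clamped to the set torque, and stop there: one click is enough, and never more than two. Let go and leave the other things on the bench where they are.

Things in the scene. Friction and masses are not known exactly. Their poses are not given: they have to be found in the camera images.
- jig: Repair jig bolted to the bench: aluminium base 300 x 130 x 12 mm, dark steel bed, two guide rails, red end stop, blue C-arm with the clamp screw. Origin on the bench top; x along the guides from the mouth to the stop, z up; base from x = -170 to +130 mm. Stop face at x = +55. Column (50 wide) at x = 80 to 125; arm 36 wide from there to the screw (x = +10, y = 0), 82 to 108 mm above the bench.
- bed: Dark steel bed plate the bracket slides on. Origin on its top face, 16 mm above the bench, at the middle of the foot of the end stop's face; axes as the jig's. 90 mm wide, it reaches back to x = -225 mm. Guide rails 8 mm tall, 48 mm apart inside, run from x = -75 to 0 mm; in front, to x = -100 mm, they flare outward at 35 degrees to a mouth 82 mm wide.
- end_stop: Red end stop across the far end of the guides, 48 mm wide, 18 mm tall. Origin at the middle of the foot of the face that looks to the mouth (16 mm above the bench); x points along the guides into the stop, away from the mouth, z up.
- clamp_foot (a point): Point fixed to the jig, on the screw's axis, 21 mm above the bench: where the clamp foot meets the bracket's top face. The rubber foot (30 mm across) hangs 1.2 to 4.1 mm above this point at the start; how much is not known. It turns with the screw and rubs on the bracket; the rails keep that from twisting. The screw boss above it (36 mm across) begins 73 mm above the bench. It lies 45 mm before the stop's face.
- knob_grip (a point): Point on the upright axis of the orange knob, 142 mm above the bench, fixed to the jig: good height for the middle of the pads. The knob is round, fluted, 46 mm across, 30 mm tall, underside 116 to 122 mm above the bench. Clockwise from above drives the screw down, 8 mm a turn, friction about 0.06 N m. First click after 1.9 to 4.4 rad in all: several grasps. The screw stays put when let go.
- clutch (a joint): How far the knob has slipped on its screw, rad, clockwise from above positive; 0 at the start. Once the foot presses, torque rises over about 0.7 rad; this winds up to 0.1 to 0.15, and at 0.1 to 0.4 N m (less if turned in stops) the clutch clicks: torque drops, kicks the other way by about 0.3 N m, and the knob runs on to the next tooth, 0.393 rad. Each 0.393 rad more is a click. Let go once 0.2 rad past the drop: it settles at whole teeth.
- bracket: The bracket to clamp: black moulded plastic, about 110 g, lying flat. A tongue 170 x 44 x 5 mm along x, with an upright web near its back end: 40 mm long (x), 10 mm thick (y), top 40 mm above the tongue's underside, centred at x = -60 mm. A ridge 12 mm high crosses the back end (x = -80 to -85). Origin at the middle of the tongue's underside; x points to the plain leading end, z up.
- bracket_tip (a point): Middle of the leading end of the bracket's tongue, on its underside (bracket x = +85 mm). Axes as the bracket's.
- bracket_web (a point): Point to grip the bracket's web, across its 10 mm thickness: bracket x = -60 mm, 24 mm above the tongue's underside. Axes as the bracket's.
- spare_bracket: A light-grey bracket of like shape with a round boss on its tongue, lying at the back; not the one to use; loose, to be left alone
- heat_gun: Black hot-air gun with red ring, lying; loose, to be left alone
- jar: Amber glass jar with black cap, 60 mm wide, 75 mm tall; loose, to be left alone
- steel_cup: Steel cup, 62 mm wide, 70 mm tall; loose, to be left alone
- screwdriver: Screwdriver with yellow handle; loose, to be left alone
- staple_tray: Blue divided tray, 130 x 90 x 28 mm; loose, to be left alone
- scraper: Scraper with wooden handle and steel blade; loose, to be left alone
Mind the look-alikes: they are no part of the job. What is meant by the bracket is not purple or turquoise, and is the larger of those in its own colour.

How it is judged:
By the outcome, as a careful person would: the job done as asked, in the order asked, and still so for the second after the job is handed in, with the robot touching nothing.
It also fails if it takes over 72 s, if anything falls off the work surface, if the arm or the gripper's body presses on something with over 40 N, if the wrist force passes 120 N, or if a joint passes its speed limit or range.

## Working session

There is one attempt and no reset: what is moved stays moved. The work goes in short steps, Python scripts to look and compute and a tool call to move; the robot and the scene stay as the last step left them, time stands still between calls to the robot, and variables do not carry over. Pictures are saved under pics/ and viewed, at most 10 in all, crops included, and the job is handed in when it is done.

Besides the shell and the picture viewer there is one more tool, called after "Request:" by a JSON object that holds its "api" and its "payload", one argument or row to a line. arm_command: Moves the arm, as the interface text tells. Its arguments: {"type":"object","properties":{"series":{"type":"array","items":{"type":"number"}}},"required":["series"]}

```bash
ls; mkdir -p pics; python3 - <<'E'
from cell import monitor, viewer
import cv2,numpy as np
s=monitor.read_state();print({k:np.round(v,3).tolist() for k,v in s.items()})
for n in("scene","side"):
    p,d=viewer.get_image(n);cv2.imwrite(f"pics/{n}0.png",p[:,:,::-1]);np.save(f"pics/{n}0.npy",d)
    m=viewer.camera_model(n);print(n,m)
print(viewer.camera_model("wrist"))
E
```

```text
pics
{'clock': 0.0, 'qpos': [-1.386, 0.629, 0.038, 1.518, -0.027, 0.996, -0.02], 'qd': [-0.001, 0.0, 0.002, 0.002, 0.001, -0.0, -0.0], 'tau': [0.0, -56.34, 1.226, -19.345, 0.011, 0.01, -0.0], 'eef_pos': [161.137, 629.057, 230.406], 'tool_rot': [-3.14, 0.0, 2.891], 'force': [-0.889, -0.791, -0.089], 'torque': [0.005, 0.038, 0.003], 'gripper_force': 0.0, 'width': 85.579}
scene {'mtx': array([[590.15244564,   0.        , 320.80212201],
       [  0.        , 590.15244564, 237.39420956],
       [  0.        ,   0.        ,   1.        ]]), 'R': array([[-0.74749031,  0.66407516,  0.0161994 ],
       [ 0.48132319,  0.55826737, -0.67577033],
       [-0.45780588, -0.49733463, -0.73693422]]), 't': array([ 383.70232621, -143.56020466, 1759.25284897])}
side {'mtx': array([[444.93709391,   0.        , 322.52759643],
       [  0.        , 444.93709391, 241.21954118],
       [  0.        ,   0.        ,   1.        ]]), 'R': array([[ 9.73315429e-01, -2.29470383e-01,  6.46564399e-04],
       [-1.07502734e-01, -4.58466397e-01, -8.82185766e-01],
       [ 2.02731934e-01,  8.58575510e-01, -4.70901111e-01]]), 't': array([-479.61985916,  147.8050961 , 1206.76996892])}
{'mtx': array([[415.47479577,   0.        , 318.27363563],
       [  0.        , 415.47479577, 235.56776488],
       [  0.        ,   0.        ,   1.        ]]), 'R': array([[ 2.48288290e-01,  9.68686071e-01, -4.69568850e-04],
       [ 9.35494719e-01, -2.39655003e-01,  2.59644201e-01],
       [ 2.51401186e-01, -6.49058937e-02, -9.65704235e-01]]), 't': array([-649.14901676,  -35.31241594,  377.90827211])}
```

View pics/scene0.png

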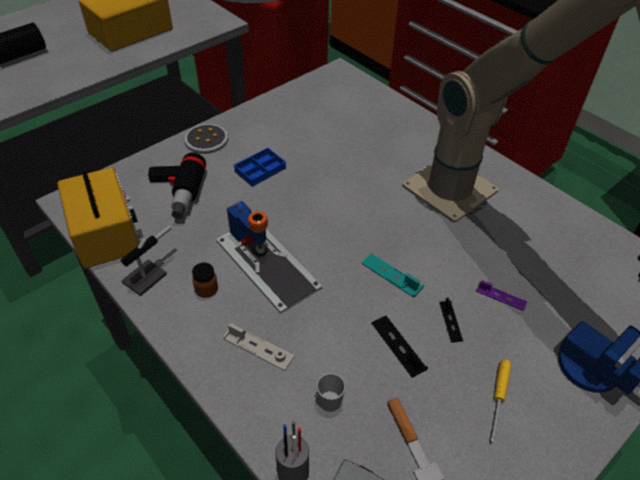

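View pics/side0.png

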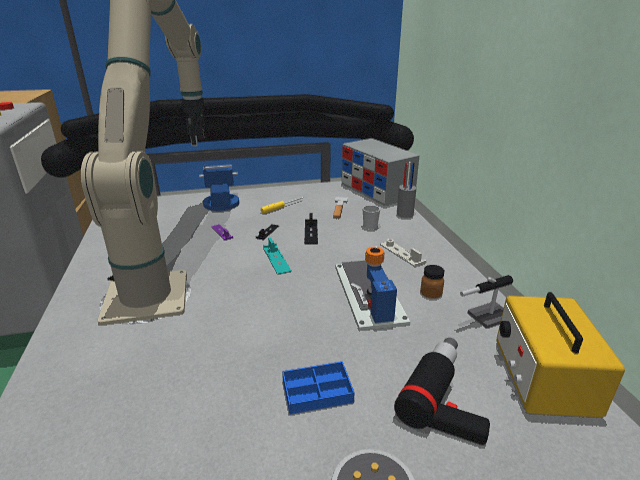

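The scene view shows these candidates: large black bracket (400,345), small black (452,320), turquoise (393,275), purple (502,294) and light-grey spare (258,346). By the description it is the large black one. The jig mouth is near (290,290), the knob at (258,220) and the column at (242,225). I'll measure these and take a close crop.

```bash
cat > h.py <<'E'
from cell import monitor, viewer
import cv2,numpy as np
np.set_printoptions(precision=1,suppress=True)
def ray(m,uv,z):
    uv=np.atleast_2d(np.float64(uv));c=-m["R"].T@m["t"]
    d=np.c_[uv,np.ones(len(uv))]@np.linalg.inv(m["mtx"]).T@m["R"]
    return c+d*((z-c[2])/d[:,2])[:,None]
def pts(m,d):
    v,u=np.mgrid[:480,:640];p=np.stack([u,v,np.ones_like(u)],-1)@np.linalg.inv(m["mtx"]).T*d[...,None]
    return (p-m["t"])@m["R"]
def proj(m,X):
    p=(np.atleast_2d(X)@m["R"].T+m["t"])@m["mtx"].T;return p[:,:2]/p[:,2:]
E
python3 - <<'E'
from h import *
m=viewer.camera_model("scene");im=cv2.imread("pics/scene0.png");d=np.load("pics/scene0.npy");P=pts(m,d)
g=im.max(2)
mask=((g<60)).astype(np.uint8);roi=np.zeros_like(mask);roi[305:385,365:432]=1;mask&=roi
n,l,st,c=cv2.connectedComponentsWithStats(mask);i=1+st[1:,4].argmax();print(st[i])
vs,us=np.where(l==i);w=ray(m,np.c_[us,vs],5)
r=cv2.minAreaRect(np.float32(w[:,:2]));print("bracket",r,cv2.boxPoints(r))
hi=(l==i)&(P[...,2]>20);print("web depth pts",hi.sum(),np.median(P[hi],0), np.percentile(P[hi][:,2],95))
hsv=cv2.cvtColor(im,cv2.COLOR_BGR2HSV)
for nm,n2 in (("scene",(240,200,275,240)),("side",(360,240,390,270))):
    i2=cv2.imread(f"pics/{nm}0.png");m2=viewer.camera_model(nm);d2=np.load(f"pics/{nm}0.npy");h=cv2.cvtColor(i2,cv2.COLOR_BGR2HSV)
    k=(h[...,0]<18)&(h[...,0]>4)&(h[...,1]>150)&(h[...,2]>90);r2=np.zeros_like(k);r2[n2[1]:n2[3],n2[0]:n2[2]]=1;k&=r2
    v,u=np.where(k);b=[u.min(),v.min(),u.max(),v.max()];q=pts(m2,d2)[k];q=q[(q[:,2]>100)&(q[:,2]<180)]
    print(nm,"knob",b,np.median(q,0),q[:,2].max(),ray(m2,[[(b[0]+b[2])/2,(b[1]+b[3])/2]],135))
    if nm=="side":
        top=q[q[:,2]>q[:,2].max()-5];print(top.mean(0))
# base outline
base=((hsv[...,1]<40)&(g>150)).astype(np.uint8);
for uv,z in (((281,309),12),((321,287),12),((218,240),12)): print(ray(m,[uv],z))
a=cv2.resize(im[190:390,210:440],None,fx=3,fy=3,interpolation=cv2.INTER_CUBIC)[:600]
cv2.imwrite("pics/crop1.png",a)
E
```

```text
[ 372  316   56   62 1140]
bracket ((512.6393432617188, 272.49853515625), (170.18487548828125, 45.873435974121094), 78.69048309326172) [[473.5 193.6]
 [518.4 184.6]
 [551.8 351.4]
 [506.8 360.4]]
web depth pts 145 [529.1 333.   37.2] 44.51529147896308
scene knob [np.int64(249), np.int64(212), np.int64(266), np.int64(225)] [ 592.  -148.9  152.7] 160.83836407246307 [[ 581.3 -165.2  135. ]]
side knob [np.int64(365), np.int64(247), np.int64(383), np.int64(264)] [ 584.8 -171.2  143.9] 152.96404928565477 [[ 590.4 -154.9  135. ]]
[ 589.1 -161.1  149.9]
[[658.6  16.9  12. ]]
[[539.8  30.3  12. ]]
[[ 643.7 -270.7   12. ]]
```

View pics/crop1.png

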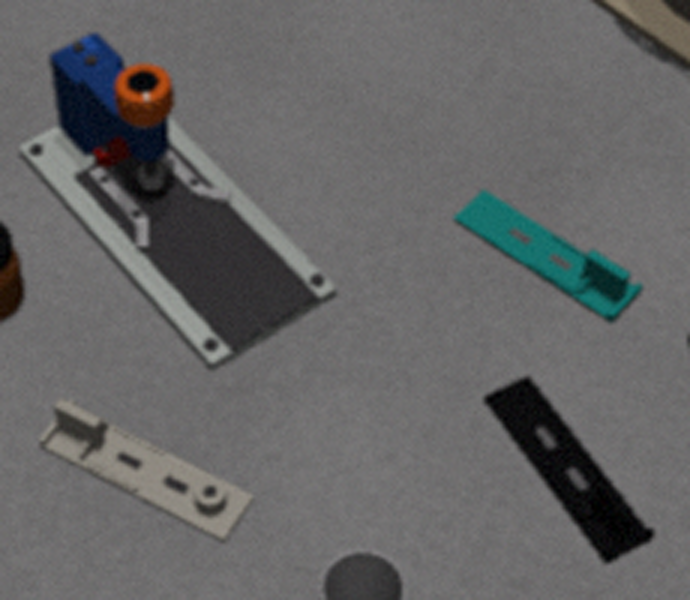

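The crop confirms the choice: the large black bracket has its plain leading end at the upper left, crop (505,385), and its web near the lower right, crop (610,520). It lies apart from the others, and the jig mouth faces the lower right. I'm moving above the web.

Request:
{"api": "arm_command", "payload": {
  "series": [100, -2.85, -1.32, 0, 0, 100, -5.7, -2.64, 0, 0, 100, -8.55, -3.96, 0, 0, 100, -11.4, -5.28, 0, 0, 100, -14.25, -6.6, 0, 0]
}}

```text
clock: 0.52
eef_pos: [283.8, 529.0, 230.9]
tool_rot: [-3.141, -0.0, 2.891]
force: [-0.0, -0.3, 0.1]
width: 85.1
gripper_force: 0.0
```

Request:
{"api": "arm_command", "payload": {
  "series": [100, -2.85, -1.32, 0, 0, 100, -5.7, -2.64, 0, 0, 100, -8.55, -3.96, 0, 0, 100, -11.4, -5.28, 0, 0, 100, -14.25, -6.6, 0, 0]
}}

```text
clock: 0.93
eef_pos: [405.5, 429.7, 231.0]
tool_rot: [-3.141, -0.0, 2.891]
force: [0.6, 0.5, -0.1]
width: 85.5
gripper_force: 0.0
```

Request:
{"api": "arm_command", "payload": {
  "series": [100, -2.85, -1.32, 0, 0, 100, -5.7, -2.64, 0, 0, 100, -8.55, -3.96, 0, 0, 100, -11.4, -5.28, 0, 0, 100, -14.25, -6.6, 0, 0]
}}

```text
clock: 1.35
eef_pos: [527.1, 330.5, 230.9]
tool_rot: [-3.141, -0.001, 2.891]
force: [0.1, 0.3, -0.1]
width: 85.2
gripper_force: 0.0
```

Request:
{"api": "arm_command", "payload": {
  "series": [100, 0, 0, 0, 7, 100, 0, 0, 0, 14, 100, 0, 0, 0, 21, 100, 0, 0, 0, 28, 100, 0, 0, 0, 35]
}}

```text
clock: 1.77
eef_pos: [526.0, 331.5, 230.8]
tool_rot: [-3.141, -0.0, 2.274]
force: [0.5, -0.3, -0.4]
width: 85.2
gripper_force: 0.0
```

Request:
{"api": "arm_command", "payload": {
  "series": [100, 0, 0, 0, 7, 100, 0, 0, 0, 14, 100, 0, 0, 0, 21, 100, 0, 0, 0, 28, 100, 0, 0, 0, 35]
}}

```text
clock: 2.18
eef_pos: [525.9, 331.7, 230.8]
tool_rot: [-3.141, 0.0, 1.663]
force: [-0.2, 0.8, 0.2]
width: 85.4
gripper_force: 0.0
```

Request:
{"api": "arm_command", "payload": {
  "series": [100, 0, 0, 0, 6, 100, 0, 0, 0, 12, 100, 0, 0, 0, 17, 100, 0, 0, 0, 17, 100, 0, 0, 0, 17]
}}

```text
clock: 2.6
eef_pos: [525.9, 331.8, 230.9]
tool_rot: [-3.141, 0.001, 1.375]
force: [0.8, -0.2, 0.2]
width: 85.7
gripper_force: 0.0
```

```bash
python3 - <<'E'
from h import *
s=monitor.read_state();m=viewer.camera_model("wrist");p,d=viewer.get_image("wrist");im=p[:,:,::-1].copy()
cv2.imwrite("pics/w1.png",im);np.save("pics/w1.npy",d)
print(s["eef_pos"],np.array(s["tool_rot"]),s["qpos"][6])
P=pts(m,d);g=im.max(2);mask=((g<55)&(np.abs(P[...,0]-513)<80)&(np.abs(P[...,1]-272)<120)).astype(np.uint8)
n,l,st,c=cv2.connectedComponentsWithStats(mask);i=1+st[1:,4].argmax();k=l==i
vs,us=np.where(k);w=ray(m,np.c_[us,vs],5);r=cv2.minAreaRect(np.float32(w[:,:2]));print(r,st[i])
t=k&(P[...,2]>33);q=P[t];print("webtop",t.sum(),q.mean(0),np.percentile(q[:,2],[50,95]))
print(cv2.minAreaRect(np.float32(q[:,:2])))
E
```

```text
[525.9 331.8 230.9] [-3.1  0.   1.4] -0.5127827033170056
((490.2749328613281, 133.58155822753906), (213.61477661132812, 696.3966674804688), 78.70729064941406) [    0   297   640   183 61011]
webtop 61011 [528.7 340.9 303.5] [306.4 325.9]
((526.5524291992188, 335.7991638183594), (33.683837890625, 140.1640167236328), 78.82191467285156)
```

View pics/w1.png

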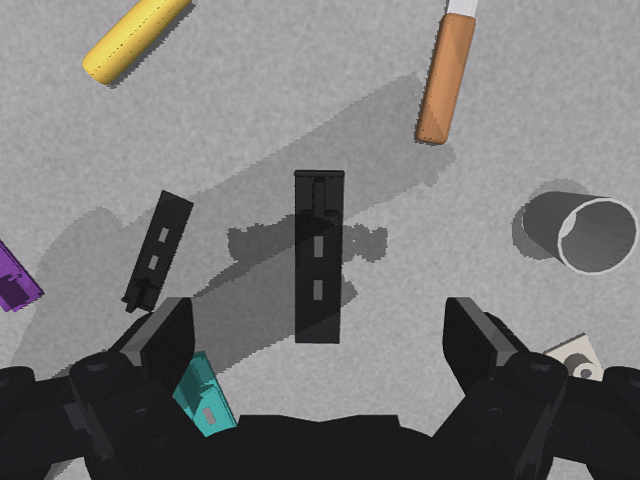

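The wrist view shows the large black bracket at (295–344, 171–343). The ridge is at the top (row 173), the web is at about (319,195), and the plain end is at row 343. I'm fitting its outline.

```bash
cat >> h.py <<'E'
def fit(m,im,d,roi,thr=50):
    P=pts(m,d);u0,v0,u1,v1=roi;k=np.zeros((480,640),bool);k[v0:v1,u0:u1]=im.max(2)[v0:v1,u0:u1]<thr
    n,l,st,c=cv2.connectedComponentsWithStats(k.astype(np.uint8));k=l==1+st[1:,4].argmax()
    vs,us=np.where(k);w=ray(m,np.c_[us,vs],5);r=cv2.minAreaRect(np.float32(w[:,:2]))
    return k,w,r,P
E
python3 - <<'E'
from h import *
im=cv2.imread("pics/w1.png");d=np.load("pics/w1.npy");m=viewer.camera_model("wrist")
k,w,r,P=fit(m,im,d,(280,150,360,350));print(r,cv2.boxPoints(r))
t=k&(P[...,2]>32);q=P[t];print("webtop",t.sum(),q.mean(0),cv2.minAreaRect(np.float32(q[:,:2])))
t=k&(P[...,2]<10);q=P[t];print("tongue",cv2.minAreaRect(np.float32(q[:,:2])),np.median(q[:,2]))
E
```

```text
((516.094970703125, 274.6296691894531), (168.92164611816406, 43.74866485595703), 78.2669906616211) [[477.5 196.4]
 [520.3 187.5]
 [554.7 352.9]
 [511.9 361.8]]
webtop 624 [529.1 336.4  54.2] ((532.8761596679688, 354.28436279296875), (82.7931137084961, 9.883589744567871), 78.5987777709961)
tongue ((516.1905517578125, 274.5712890625), (169.376953125, 43.33808898925781), 77.91568756103516) 5.713988806485366
```

Request:
{"api": "arm_command", "payload": {
  "series": [50, 0.2, 0.2, 4, 0.5, 50, 0.2, 0.2, 8, 0.5, 50, 0.2, 0.2, 12, 0.5, 50, 0.2, 0.2, 15, 0.5, 50, 0.2, 0.2, 17.5, 0.5]
}}

```text
clock: 3.07
eef_pos: [527.3, 332.8, 53.5]
tool_rot: [-3.139, 0.002, 1.366]
force: [0.6, 0.1, -0.3]
width: 42.5
gripper_force: 0.0
```

Request:
{"api": "arm_command", "payload": {
  "series": [50, 0, 0, 1.5, 0, 50, 0, 0, 3, 0, 50, 0, 0, 4, 0, 50, 0, 0, 4.6, 0, 50, 0, 0, 4.6, 0]
}}

```text
clock: 3.48
eef_pos: [528.0, 333.0, 9.3]
tool_rot: [-3.14, 0.001, 1.364]
force: [-0.6, 0.4, 0.0]
width: 42.6
gripper_force: 0.0
```

Request:
{"api": "arm_command", "payload": {
  "series": [0, 0, 0, 0, 0, 0, 0, 0, 0, 0, 0, 0, 0, 0, 0, 0, 0, 0, 0, 0, 0, 0, 0, 0, 0]
}}

```text
clock: 3.9
eef_pos: [529.3, 333.9, 11.5]
tool_rot: [3.14, -0.002, 1.364]
force: [-0.9, -0.1, 5.7]
width: 9.2
gripper_force: 59.4
```

Request:
{"api": "arm_command", "payload": {
  "series": [0, 0, 0, 0, 0, 0, 0, 0, 0, 0, 0, 0, 0, 0, 0, 0, 0, 0, 0, 0, 0, 0, 0, 0, 0]
}}

```text
clock: 4.32
eef_pos: [529.3, 334.0, 11.5]
tool_rot: [3.14, -0.002, 1.364]
force: [-1.2, -0.6, 7.0]
width: 8.7
gripper_force: 59.4
```

Request:
{"api": "arm_command", "payload": {
  "series": [0, 0, 0, -1, 0, 0, 0, 0, -3, 0, 0, 0, 0, -6, 0, 0, 0, 0, -9, 0, 0, 0, 0, -12, 0]
}}

```text
clock: 4.73
eef_pos: [528.2, 332.9, 131.7]
tool_rot: [-3.141, 0.001, 1.363]
force: [0.3, 1.7, -0.3]
width: 8.9
gripper_force: 58.4
```

Request:
{"api": "arm_command", "payload": {
  "series": [0, -2.8, 1, -1.34, 0, 0, -5.6, 2, -2.7, 0, 0, -8.4, 3, -4, 0, 0, -11.2, 4, -5.4, 0, 0, -14, 5, -6.7, 0]
}}

```text
clock: 5.15
eef_pos: [548.5, 184.5, 198.5]
tool_rot: [3.141, -0.0, 1.364]
force: [0.2, -1.0, -1.4]
width: 9.6
gripper_force: 58.4
```

Request:
{"api": "arm_command", "payload": {
  "series": [0, -2.8, 1, -1.34, 0, 0, -5.6, 2, -2.7, 0, 0, -8.4, 3, -4, 0, 0, -11.2, 4, -5.4, 0, 0, -14, 5, -6.7, 0]
}}

```text
clock: 5.57
eef_pos: [568.4, 37.1, 265.5]
tool_rot: [3.142, -0.0, 1.363]
force: [0.3, 0.3, -0.9]
width: 8.9
gripper_force: 58.4
```

Request:
{"api": "arm_command", "payload": {
  "series": [0, -2.8, 1, -1.34, 0, 0, -5.6, 2, -2.7, 0, 0, -8.4, 3, -4, 0, 0, -11.2, 4, -5.4, 0, 0, -14, 5, -6.7, 0]
}}

```text
clock: 5.98
eef_pos: [588.4, -110.0, 332.5]
tool_rot: [-3.142, -0.0, 1.363]
force: [-0.1, 0.3, -2.0]
width: 8.9
gripper_force: 58.4
```

Request:
{"api": "arm_command", "payload": {
  "series": [0, 0, 0, 0, -4, 0, 0, 0, 0, -8, 0, 0, 0, 0, -8, 0, 0, 0, 0, -8, 0, 0, 0, 0, -8]
}}

```text
clock: 6.4
eef_pos: [588.7, -108.0, 331.2]
tool_rot: [-3.141, -0.0, 1.502]
force: [-0.0, 0.9, -0.1]
width: 8.8
gripper_force: 58.6
```

```bash
python3 - <<'E'
from h import *
s=monitor.read_state();m=viewer.camera_model("wrist");p,d=viewer.get_image("wrist");im=p[:,:,::-1].copy()
cv2.imwrite("pics/w2.png",im);np.save("pics/w2.npy",d)
np.savez("pics/w2m.npz",**m)
print(s["eef_pos"],s["tool_rot"],s["qpos"],s["width"])
E
```

```text
[ 588.7 -108.   331.2] [-3.1 -0.   1.5] [-0.2  0.5  0.5  1.5 -0.2  1.2  0.3] 8.762423006834664
```

View pics/w2.png

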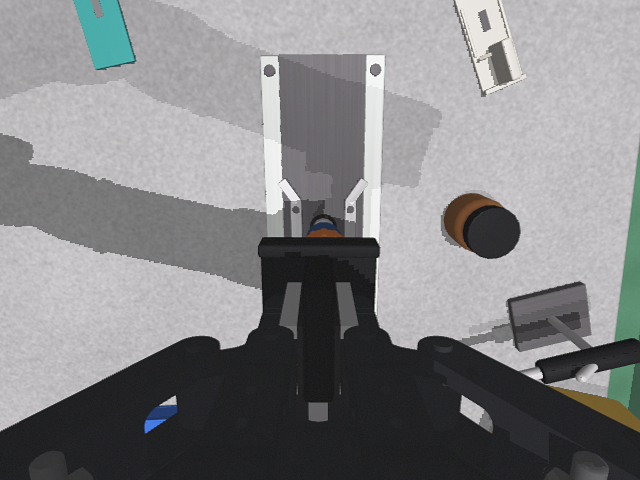

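The view shows the jig's mouth end at row 55 (cols 260–385) and the bed edges at about cols 279/365. The flare ends are near (284,182) and (362,182), and the held bracket's ridge is at row 247 (cols 258–380). Next I'm fitting the jig axis and the bracket's offset.

```bash
python3 - <<'E'
from h import *
im=cv2.imread("pics/w2.png");d=np.load("pics/w2.npy");m=dict(np.load("pics/w2m.npz"))
g=cv2.GaussianBlur(cv2.cvtColor(im,cv2.COLOR_BGR2GRAY),(3,3),0).astype(float);gx=cv2.Sobel(g,cv2.CV_64F,1,0)
def edge(c0,c1,sg,z,rows):
    us=[c0+np.argmax(sg*gx[v,c0:c1]) for v in rows];w=ray(m,np.c_[us,rows],z)
    vx,vy,x,y=cv2.fitLine(np.float32(w[:,:2]),cv2.DIST_HUBER,0,.1,.01).ravel()
    if vy>0:vx,vy=-vx,-vy
    a=np.degrees(np.arctan2(vy,vx));f=lambda Y:x+vx/vy*(Y-y);return a,f(0),f(-60),f(-100)
R=range(66,165,2)
for nm,a in (("bedL",(272,290,-1,16)),("bedR",(355,373,1,16)),("baseL",(254,268,1,12)),("baseR",(378,394,-1,12))): print(nm,np.array(edge(*a,R)))
print("mouth end",ray(m,[[320,55]],12)); P=pts(m,d);print("bed z",np.median(P[80:150,300:340,2]),"y range rail tips",ray(m,[[284,182],[362,182]],24))
r=[(244,c) for c in range(245,395)];row=g[246];ex=np.diff(row[245:395]);L=245+ex.argmin();Rr=245+ex.argmax();zc=np.median(P[242:250,290:350,2]);print("ridge",L,Rr,zc,ray(m,[[L,246],[Rr,246]],zc))
s=monitor.read_state();print(s["eef_pos"],"yaw",np.degrees(s["tool_rot"][2]))
h=cv2.cvtColor(im,cv2.COLOR_BGR2HSV)
E
```

```text
bedL [-93.6 556.8 553.  550.5]
bedR [-93.2 646.7 643.4 641.1]
baseL [-93.5 538.1 534.3 531.9]
baseR [-93.6 666.2 662.5 660. ]
mouth end [[601.5  25.9  12. ]]
bed z 16.74902491434882 y range rail tips [[ 553.7 -100.7   24. ]
 [ 638.1 -106.6   24. ]]
ridge 257 379 331.81228766041875 [[569.8 -84.  331.8]
 [613.3 -87.  331.8]]
[ 588.8 -108.   331.2] yaw 86.09304983754257
```

Request:
{"api": "arm_command", "payload": {
  "series": [0, 2.1, 0.1, 0, -0.4, 0, 4.2, 0.2, 0, -0.4, 0, 6.3, 0.3, 0, -0.4, 0, 8.4, 0.4, 0, -0.4, 0, 10.5, 0.4, 0, -0.4]
}}

```text
clock: 6.87
eef_pos: [600.1, -2.6, 331.2]
tool_rot: [-3.141, 0.0, 1.51]
force: [-0.0, -0.4, -1.2]
width: 9.2
gripper_force: 58.6
```

Request:
{"api": "arm_command", "payload": {
  "series": [0, 2.1, 0, 2, 0, 0, 4.2, 0, 4, 0, 0, 6.3, 0, 6, 0, 0, 8.4, 0, 8, 0, 0, 10.4, 0, 10, 0]
}}

```text
clock: 7.28
eef_pos: [606.1, 101.6, 230.3]
tool_rot: [-3.142, -0.0, 1.51]
force: [-0.0, -0.5, -2.2]
width: 9.3
gripper_force: 58.7
```

Request:
{"api": "arm_command", "payload": {
  "series": [0, 0, 0, 3.5, 0, 0, 0, 0, 7, 0, 0, 0, 0, 10.5, 0, 0, 0, 0, 14, 0, 0, 0, 0, 17, 0]
}}

```text
clock: 7.7
eef_pos: [605.5, 100.4, 59.0]
tool_rot: [-3.14, 0.001, 1.51]
force: [0.0, 0.3, -1.9]
width: 9.3
gripper_force: 58.6
```

Request:
{"api": "arm_command", "payload": {
  "series": [0, 0, 0, 1, 0, 0, 0, 0, 2, 0, 0, 0, 0, 2.8, 0, 0, 0, 0, 2.8, 0, 0, 0, 0, 2.8, 0]
}}

```text
clock: 8.12
eef_pos: [607.3, 99.9, 34.4]
tool_rot: [3.14, -0.0, 1.51]
force: [0.4, 0.2, -0.6]
width: 9.2
gripper_force: 58.6
```

Request:
{"api": "arm_command", "payload": {
  "series": [0, 0, 0, 0.2, 0, 0, 0, 0, 0.4, 0, 0, 0, 0, 0.5, 0, 0, 0, 0, 0.6, 0, 0, 0, 0, 0.6, 0]
}}

```text
clock: 8.53
eef_pos: [606.6, 99.8, 27.5]
tool_rot: [3.141, -0.0, 1.51]
force: [1.2, 0.8, -0.8]
width: 8.9
gripper_force: 58.7
```

Request:
{"api": "arm_command", "payload": {
  "series": [0, 0, 0, 0.05, 0, 0, 0, 0, 0.1, 0, 0, 0, 0, 0.1, 0, 0, 0, 0, 0.1, 0, 0, 0, 0, 0.1, 0]
}}

```text
clock: 8.95
eef_pos: [606.6, 100.0, 26.9]
tool_rot: [3.141, -0.0, 1.51]
force: [-0.4, 2.0, 4.6]
width: 8.9
gripper_force: 59.7
```

Request:
{"api": "arm_command", "payload": {
  "series": [0, 0, 0, -0.05, 0, 0, -1.2, 0.05, -0.05, 0, 0, -2.5, 0.05, -0.05, 0, 0, -3.8, 0.05, -0.05, 0, 0, -5, 0.05, -0.05, 0]
}}

```text
clock: 9.37
eef_pos: [604.9, 50.9, 27.5]
tool_rot: [3.14, -0.002, 1.511]
force: [1.0, 4.1, 5.2]
width: 9.0
gripper_force: 59.6
```

Request:
{"api": "arm_command", "payload": {
  "series": [0, -0.8, 0, 0, 0, 0, -1.6, 0, 0, 0, 0, -2.4, 0, 0, 0, 0, -3.2, 0, 0, 0, 0, -3.8, 0, 0, 0]
}}

```text
clock: 9.78
eef_pos: [602.5, 13.0, 27.5]
tool_rot: [3.14, -0.002, 1.511]
force: [0.8, 4.6, 6.6]
width: 9.4
gripper_force: 59.8
```

```bash
python3 - <<'E'
from h import *
s=monitor.read_state();print({k:np.round(s[k],2).tolist() for k in("eef_pos","tool_rot","force","torque")})
p,d=viewer.get_image("scene");a=cv2.resize(p[200:320,200:350,::-1],None,fx=5,fy=5,interpolation=cv2.INTER_CUBIC)[:600]
cv2.imwrite("pics/s2.png",a)
E
```

```text
{'eef_pos': [602.53, 13.0, 27.48], 'tool_rot': [3.14, -0.0, 1.51], 'force': [0.8, 4.6, 6.62], 'torque': [0.93, 0.06, 0.0]}
```

View pics/s2.png

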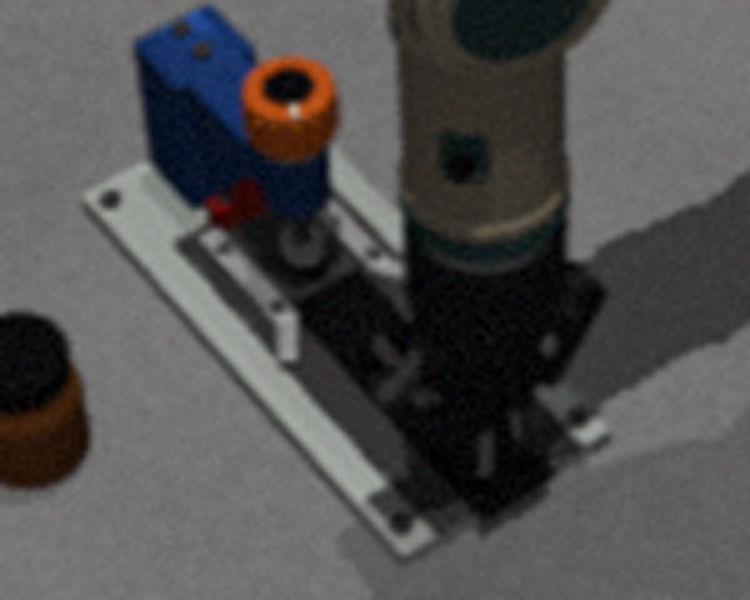

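The crop shows the tongue lying between the rails, tip about (330,285), just short of the foot at (300,245), with no side load. I'm sliding on.

Request:
{"api": "arm_command", "payload": {
  "series": [0, -0.6, 0, 0, 0, 0, -1.2, 0, 0, 0, 0, -1.8, 0, 0, 0, 0, -2.4, 0, 0, 0, 0, -3, 0, 0, 0]
}}

```text
clock: 10.25
eef_pos: [600.8, -16.1, 27.5]
tool_rot: [3.14, -0.003, 1.512]
force: [0.2, 5.6, 5.8]
width: 8.7
gripper_force: 59.9
```

Request:
{"api": "arm_command", "payload": {
  "series": [0, -0.6, 0, 0, 0, 0, -1.2, 0, 0, 0, 0, -1.8, 0, 0, 0, 0, -2.4, 0, 0, 0, 0, -2.8, 0, 0, 0]
}}

```text
clock: 10.67
eef_pos: [599.0, -44.7, 27.5]
tool_rot: [3.14, -0.002, 1.511]
force: [0.6, 5.7, 7.8]
width: 8.9
gripper_force: 59.8
```

Now short pushes until the stop pushes back.

Request:
{"api": "arm_command", "payload": {
  "series": [0, -0.1, 0, 0, 0, 0, -0.2, 0, 0, 0, 0, -0.3, 0, 0, 0, 0, -0.4, 0, 0, 0, 0, -0.5, 0, 0, 0]
}}

```text
clock: 11.08
eef_pos: [598.8, -48.6, 27.5]
tool_rot: [3.14, -0.003, 1.512]
force: [0.5, 6.3, 7.5]
width: 9.3
gripper_force: 59.9
```

Request:
{"api": "arm_command", "payload": {
  "series": [0, -0.1, 0, 0, 0, 0, -0.2, 0, 0, 0, 0, -0.3, 0, 0, 0, 0, -0.3, 0, 0, 0, 0, -0.3, 0, 0, 0]
}}

```text
clock: 11.5
eef_pos: [598.6, -52.1, 27.5]
tool_rot: [3.14, -0.003, 1.512]
force: [0.4, 5.8, 7.6]
width: 8.7
gripper_force: 59.9
```

Request:
{"api": "arm_command", "payload": {
  "series": [0, -0.05, 0, 0, 0, 0, -0.1, 0, 0, 0, 0, -0.15, 0, 0, 0, 0, -0.2, 0, 0, 0, 0, -0.2, 0, 0, 0]
}}

```text
clock: 11.92
eef_pos: [598.5, -52.2, 27.5]
tool_rot: [3.14, -0.005, 1.512]
force: [-0.0, 7.5, 7.6]
width: 8.8
gripper_force: 60.0
```

Request:
{"api": "arm_command", "payload": {
  "series": [0, -0.05, 0, 0, 0, 0, -0.1, 0, 0, 0, 0, -0.15, 0, 0, 0, 0, -0.15, 0, 0, 0, 0, -0.15, 0, 0, 0]
}}

```text
clock: 12.33
eef_pos: [598.5, -52.2, 27.5]
tool_rot: [3.141, -0.006, 1.513]
force: [1.4, 10.9, 7.7]
width: 9.1
gripper_force: 60.1
```

Request:
{"api": "arm_command", "payload": {
  "series": [0, -0.05, 0, 0, 0, 0, -0.1, 0, 0, 0, 0, -0.15, 0, 0, 0, 0, -0.2, 0, 0, 0, 0, -0.2, 0, 0, 0]
}}

```text
clock: 12.75
eef_pos: [598.5, -52.2, 27.5]
tool_rot: [3.141, -0.009, 1.514]
force: [0.5, 13.9, 9.7]
width: 9.2
gripper_force: 60.1
```

```bash
python3 - <<'E'
from h import *
p,d=viewer.get_image("side");a=cv2.resize(p[235:335,325:425,::-1],None,fx=6,fy=6,interpolation=cv2.INTER_CUBIC)
q,d=viewer.get_image("scene");b=cv2.resize(q[215:290,225:300,::-1],None,fx=8,fy=8,interpolation=cv2.INTER_CUBIC)
cv2.imwrite("pics/s3.png",np.hstack([a[:, :400],b[:, :400]]))
s=monitor.read_state();print(s["eef_pos"],s["force"])
E
```

```text
[598.5 -52.2  27.5] [ 0.8 14.   9.1]
```

View pics/s3.png

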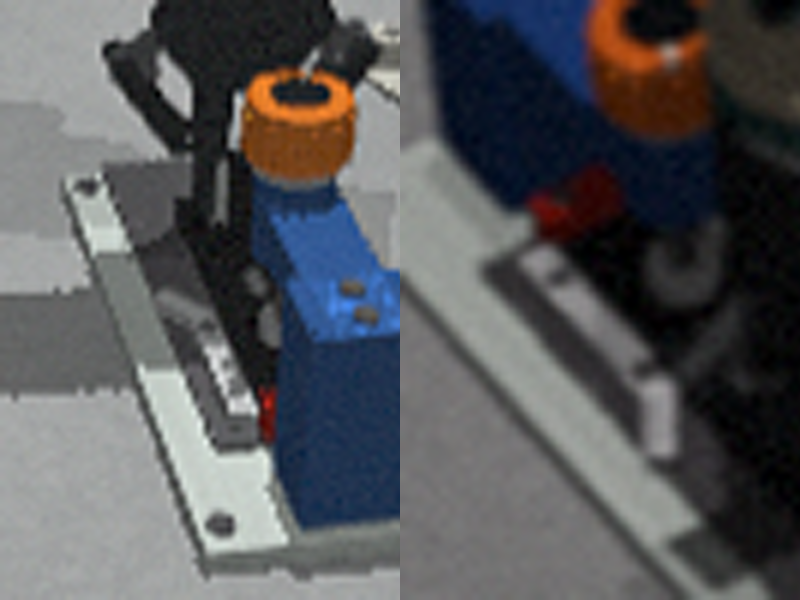

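The two crops show the black tongue running under the foot right up to the red stop: right pane, stop at about (580,210) with the tongue flush against it, no gap. The force rise of about 8 N with no motion agrees, so the bracket is home. I'm releasing it, lifting, and looking at the knob from above.

Request:
{"api": "arm_command", "payload": {
  "series": [30, 0, 0, 0, 0, 60, 0, 0, 0, 0, 80, 0, 0, 0, 0, 80, 0, 0, 0, 0, 80, 0, 0, 0, 0]
}}

```text
clock: 13.27
eef_pos: [596.9, -60.5, 26.5]
tool_rot: [-3.141, 0.001, 1.509]
force: [0.8, 0.7, -0.2]
width: 67.8
gripper_force: 0.0
```

Request:
{"api": "arm_command", "payload": {
  "series": [80, 0.4, 0, -0.5, 0, 80, 0.4, 0, -2, 0, 80, 0.4, 0, -5, 0, 80, 0.4, 0, -8, 0, 80, 0.4, 0, -11, 0]
}}

```text
clock: 13.68
eef_pos: [597.1, -55.4, 138.0]
tool_rot: [-3.141, 0.0, 1.51]
force: [0.7, 0.3, -0.2]
width: 67.9
gripper_force: 0.0
```

Request:
{"api": "arm_command", "payload": {
  "series": [80, 0, 0, -3, 0, 80, 0, 0, -6, 0, 80, -3, 0, -9, 0, 80, -6, 0, -10, 0, 80, -9, 0, -10, 0]
}}

```text
clock: 14.1
eef_pos: [594.0, -146.5, 241.0]
tool_rot: [3.134, 0.001, 1.512]
force: [0.3, -0.5, 0.1]
width: 68.3
gripper_force: 0.0
```

Request:
{"api": "arm_command", "payload": {
  "series": [80, -1, 0, 0, 0, 80, -1.4, 0, 0, 0, 80, -1.4, 0, 0, 0, 80, -1.4, 0, 0, 0, 80, -1.4, 0, 0, 0]
}}

```text
clock: 14.52
eef_pos: [591.4, -156.9, 236.2]
tool_rot: [-3.141, -0.002, 1.513]
force: [0.3, 0.8, 0.9]
width: 68.3
gripper_force: 0.0
```

```bash
python3 - <<'E'
from h import *
s=monitor.read_state();m=viewer.camera_model("wrist");p,d=viewer.get_image("wrist");im=p[:,:,::-1].copy()
cv2.imwrite("pics/w3.png",im);P=pts(m,d);h=cv2.cvtColor(im,cv2.COLOR_BGR2HSV)
k=((h[...,0]<20)&(h[...,1]>150)&(h[...,2]>90)).astype(np.uint8)
n,l,st,c=cv2.connectedComponentsWithStats(k);i=1+st[1:,4].argmax();k=l==i
z=P[k][:,2];zt=np.percentile(z,90);t=k&(np.abs(P[...,2]-zt)<4);v,u=np.where(t)
hull=cv2.convexHull(np.int32(np.c_[u,v]));w=ray(m,hull[:,0],zt);print("top z",zt,cv2.minEnclosingCircle(np.float32(w[:,:2])),st[i])
k2=k&(P[...,2]>110);print(P[t].mean(0))
print(s["eef_pos"],np.degrees(s["tool_rot"][2]),np.round(s["qpos"],2),s["torque"])
E
```

```text
top z 152.78204077407383 ((592.187255859375, -152.4355926513672), 22.592254638671875) [ 276  189   81   85 3494]
[ 591.9 -152.1  151.9]
[ 591.4 -156.9  236.2] 86.67834704470809 [-0.   0.6  0.4  1.6 -0.2  1.   0.4] [-0. -0. -0.]
```

View pics/w3.png

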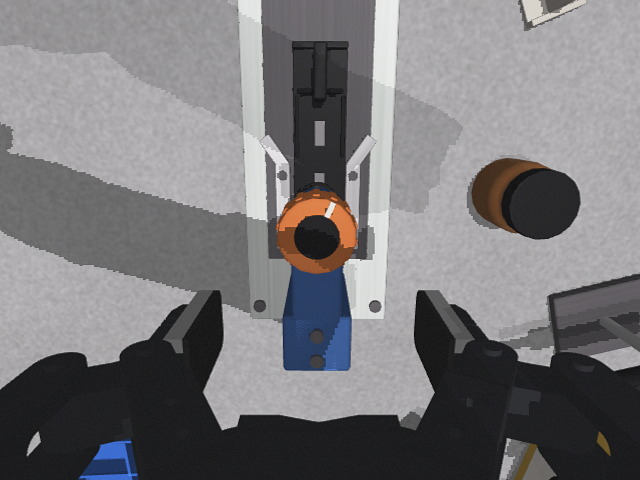

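The view shows the knob at (317,232) with its white mark at (329,208), and the bracket lying straight between the rails. Before gripping I'm winding the wrist counter-clockwise, so that one grasp has most of the turn.

Request:
{"api": "arm_command", "payload": {
  "series": [80, 0.4, 0, 0, -7, 80, 0.4, 0, 0, -14, 80, 0.4, 0, 0, -21, 80, 0.4, 0, 0, -28, 80, 0.4, 0, 0, -35]
}}

```text
clock: 14.98
eef_pos: [591.6, -153.6, 236.5]
tool_rot: [-3.142, -0.001, 2.129]
force: [0.4, 0.0, 0.3]
width: 68.4
gripper_force: 0.0
```

Request:
{"api": "arm_command", "payload": {
  "series": [80, 0, 0, 0, -7, 80, 0, 0, 0, -14, 80, 0, 0, 0, -21, 80, 0, 0, 0, -28, 80, 0, 0, 0, -35]
}}

```text
clock: 15.4
eef_pos: [591.6, -153.8, 236.6]
tool_rot: [3.141, -0.001, 2.74]
force: [0.4, -0.1, 0.5]
width: 68.3
gripper_force: 0.0
```

```bash
python3 -c "
from h import *
s=monitor.read_state();print(s['eef_pos'],s['tool_rot'][2],s['qpos'][6])"
```

```text
[ 591.6 -153.8  236.6] 2.7399730150039225 1.3920284908588145
```

Request:
{"api": "arm_command", "payload": {
  "series": [80, 0, 0, 0, -7, 80, 0, 0, 0, -14, 80, 0, 0, 0, -21, 80, 0, 0, 0, -28, 80, 0, 0, 0, -35]
}}

```text
clock: 15.82
eef_pos: [591.6, -153.8, 236.6]
tool_rot: [3.141, -0.0, -2.932]
force: [0.2, 0.5, -0.3]
width: 68.1
gripper_force: 0.0
```

Request:
{"api": "arm_command", "payload": {
  "series": [80, 0, 0, 0, -7, 80, 0, 0, 0, -14, 80, 0, 0, 0, -21, 80, 0, 0, 0, -28, 80, 0, 0, 0, -35]
}}

```text
clock: 16.23
eef_pos: [591.6, -153.9, 236.6]
tool_rot: [3.141, 0.0, -2.322]
force: [-0.9, 0.2, -0.5]
width: 68.6
gripper_force: 0.0
```

```bash
cat > knob.py <<'E'
from h import *
s=monitor.read_state();m=viewer.camera_model("wrist");p,d=viewer.get_image("wrist");im=p[:,:,::-1].copy()
P=pts(m,d);h=cv2.cvtColor(im,cv2.COLOR_BGR2HSV)
k=((h[...,0]<20)&(h[...,1]>150)&(h[...,2]>90)&(P[...,2]>100)&(P[...,2]<170)).astype(np.uint8)
n,l,st,c=cv2.connectedComponentsWithStats(k);k=l==1+st[1:,4].argmax()
zt=np.percentile(P[k][:,2],90);v,u=np.where(k&(np.abs(P[...,2]-zt)<4))
w=ray(m,cv2.convexHull(np.int32(np.c_[u,v]))[:,0],zt);(x,y),r=cv2.minEnclosingCircle(np.float32(w[:,:2]));print("knob",x,y,r,zt)
yw=s["tool_rot"][2];e=np.array([x,y])-s["eef_pos"][:2]
print("tool shift",e@[np.cos(yw),np.sin(yw)],e@[np.sin(yw),-np.cos(yw)],s["eef_pos"],yw,s["qpos"][6])
E
python3 knob.py
```

```text
knob 591.197509765625 -154.3640594482422 22.644655227661133 152.92146397697758
tool shift 0.5955581760005024 -0.03378179012714633 [ 591.6 -153.9  236.6] -2.321581091392111 2.4145201305809074
```

Request:
{"api": "arm_command", "payload": {
  "series": [80, 0, 0, 0, -6, 80, 0, 0, 0, -12, 80, 0, 0, 0, -18, 80, 0, 0, 2, -22, 80, 0, 0, 5, -22]
}}

```text
clock: 16.7
eef_pos: [594.1, -154.6, 189.0]
tool_rot: [-3.135, 0.002, -1.944]
force: [0.5, -0.1, -0.4]
width: 68.1
gripper_force: 0.0
```

Request:
{"api": "arm_command", "payload": {
  "series": [80, 0, 0, 2, 0, 80, 0, 0, 4, 0, 80, 0, 0, 5.5, 0, 80, 0, 0, 6.4, 0, 80, 0, 0, 6.4, 0]
}}

```text
clock: 17.12
eef_pos: [590.2, -154.3, 120.7]
tool_rot: [3.138, -0.0, -1.946]
force: [-0.1, 0.8, -1.4]
width: 68.4
gripper_force: 0.0
```

Request:
{"api": "arm_command", "payload": {
  "series": [50, 0, 0, 0, 0, 0, 0, 0, 0, 0, 0, 0, 0, 0, 0, 0, 0, 0, 0, 0, 0, 0, 0, 0, 0]
}}

```text
clock: 17.53
eef_pos: [590.4, -154.4, 124.3]
tool_rot: [3.14, -0.0, -1.946]
force: [-4.5, 2.6, 4.9]
width: 44.5
gripper_force: 60.6
```

```bash
cat > st.py <<'E'
from h import *
s=monitor.read_state();print(s['eef_pos'],round(s['tool_rot'][2],3),'q7',round(s['qpos'][6],3),'F',s['force'],'T',np.round(s['torque'],3),s['width'],s['gripper_force'],s['clock'])
E
python3 st.py
```

```text
[ 590.4 -154.4  124.3] -1.946 q7 2.667 F [-4.5  2.6  4.9] T [0.5 1.  0.1] 44.464967385181055 60.61989605426788 17.5333
```

```bash
sed -i "s/print(s\['eef/np.set_printoptions(precision=3,suppress=True);print(s['eef/" st.py; python3 st.py
```

```text
[ 590.399 -154.364  124.322] -1.946 q7 2.667 F [-4.459  2.583  4.875] T [0.462 1.031 0.053] 44.464967385181055 60.61989605426788 17.5333
```

Request:
{"api": "arm_command", "payload": {
  "series": [0, 0, 0, 0.01, 5, 0, 0, 0, 0.02, 10, 0, 0, 0, 0.04, 15, 0, 0, 0, 0.05, 20, 0, 0, 0, 0.06, 25]
}}

```text
clock: 17.95
eef_pos: [590.1, -154.1, 123.8]
tool_rot: [3.139, -0.001, -2.386]
force: [-6.0, 2.3, 5.9]
width: 44.5
gripper_force: 60.7
```

```bash
python3 st.py
```

```text
[ 590.054 -154.134  123.795] -2.386 q7 2.328 F [-5.986  2.292  5.906] T [0.569 1.18  0.035] 44.5263813494165 60.65647780895233 17.95
```

Request:
{"api": "arm_command", "payload": {
  "series": [0, 0, 0, 0.01, 5, 0, 0, 0, 0.02, 10, 0, 0, 0, 0.04, 15, 0, 0, 0, 0.05, 20, 0, 0, 0, 0.06, 25]
}}

```text
clock: 18.37
eef_pos: [589.8, -153.7, 123.2]
tool_rot: [3.139, -0.002, -2.822]
force: [-7.4, 2.6, 6.4]
width: 44.5
gripper_force: 60.7
```

```bash
python3 st.py
```

```text
[ 589.808 -153.715  123.205] -2.822 q7 1.998 F [-7.4    2.577  6.424] T [0.649 1.302 0.013] 44.488999906770154 60.68830132484436 18.3667
```

Request:
{"api": "arm_command", "payload": {
  "series": [0, 0.13, 0.1, -0.2, 0, 0, 0.13, 0.1, -0.2, 0, 0, 0.13, 0.1, -0.18, 5, 0, 0.13, 0.1, -0.17, 10, 0, 0.13, 0.1, -0.16, 15]
}}

```text
clock: 18.78
eef_pos: [589.5, -153.5, 123.2]
tool_rot: [3.14, -0.001, -3.082]
force: [-1.4, 3.3, -5.0]
width: 44.3
gripper_force: 65.2
```

```bash
python3 st.py
```

```text
[ 589.463 -153.453  123.196] -3.082 q7 1.803 F [-1.389  3.315 -5.003] T [0.543 0.269 0.066] 44.302669188844284 65.21843433380127 18.7833
```

Request:
{"api": "arm_command", "payload": {
  "series": [0, 0, 0, 0.01, 4, 0, 0, 0, 0.02, 8, 0, 0, 0, 0.03, 12, 0, 0, 0, 0.04, 16, 0, 0, 0, 0.04, 16]
}}

```text
clock: 19.2
eef_pos: [589.5, -153.1, 122.8]
tool_rot: [3.14, -0.002, 2.925]
force: [-1.4, 3.2, -4.0]
width: 44.3
gripper_force: 65.2
```

```bash
python3 st.py
```

```text
[ 589.505 -153.135  122.804] 2.925 q7 1.597 F [-1.39   3.167 -3.97 ] T [ 0.822  0.326 -0.063] 44.289112185138066 65.21858811378479 19.2
```

```bash
sed -i "s/s\['width'\]/'tau',np.array(s['tau'])[4:],'Kz',s['torque'][2],s['width']/" st.py; python3 st.py
```

```text
[ 589.505 -153.135  122.804] 2.925 q7 1.597 F [-1.39   3.167 -3.97 ] T [ 0.822  0.326 -0.063] tau [ 0.557 -0.832 -0.542] Kz -0.0632549292028301 44.289112185138066 65.21858811378479 19.2
```

Request:
{"api": "arm_command", "payload": {
  "series": [0, 0, 0, 0, 2, 0, 0, 0, 0.01, 4, 0, 0, 0, 0.01, 6, 0, 0, 0, 0.02, 8, 0, 0, 0, 0.02, 10]
}}

```text
clock: 19.62
eef_pos: [589.5, -153.0, 122.6]
tool_rot: [3.14, -0.002, 2.752]
force: [-0.9, 4.4, -3.6]
width: 44.2
gripper_force: 65.2
```

```bash
python3 st.py
```

```text
[ 589.51  -153.002  122.588] 2.752 q7 1.468 F [-0.916  4.401 -3.579] T [0.764 0.323 0.057] tau [ 0.798 -0.869  0.258] Kz 0.05739624018973137 44.227534057918774 65.24488091468811 19.6167
```

Request:
{"api": "arm_command", "payload": {
  "series": [0, 0, 0, 0, 2, 0, 0, 0, 0.01, 4, 0, 0, 0, 0.01, 6, 0, 0, 0, 0.02, 8, 0, 0, 0, 0.02, 10]
}}

```text
clock: 20.03
eef_pos: [589.7, -152.8, 122.4]
tool_rot: [3.14, -0.002, 2.578]
force: [-2.1, 5.1, -3.7]
width: 44.2
gripper_force: 65.2
```

```bash
python3 st.py
```

```text
[ 589.657 -152.806  122.382] 2.578 q7 1.339 F [-2.08   5.061 -3.661] T [0.836 0.282 0.02 ] tau [ 0.817 -0.884  0.259] Kz 0.020359330563970747 44.187940655731644 65.24155497550964 20.0333
```

Request:
{"api": "arm_command", "payload": {
  "series": [0, 0, 0, 0, 2, 0, 0, 0, 0.01, 4, 0, 0, 0, 0.01, 6, 0, 0, 0, 0.02, 8, 0, 0, 0, 0.02, 10]
}}

```text
clock: 20.45
eef_pos: [589.7, -152.7, 122.2]
tool_rot: [3.14, -0.003, 2.403]
force: [-0.3, 4.8, -4.9]
width: 44.3
gripper_force: 65.2
```

```bash
python3 st.py
```

```text
[ 589.719 -152.656  122.166] 2.403 q7 1.209 F [-0.336  4.796 -4.901] T [0.88  0.261 0.039] tau [ 0.837 -0.884  0.259] Kz 0.038973878271837736 44.29060115094027 65.23654460906982 20.45
```

Request:
{"api": "arm_command", "payload": {
  "series": [0, 0, 0, 0, 2, 0, 0, 0, 0.01, 4, 0, 0, 0, 0.01, 6, 0, 0, 0, 0.02, 8, 0, 0, 0, 0.02, 10]
}}

```text
clock: 20.87
eef_pos: [589.9, -152.5, 121.9]
tool_rot: [3.14, -0.003, 2.229]
force: [-0.3, 4.2, -5.2]
width: 44.1
gripper_force: 65.2
```

```bash
python3 st.py
```

```text
[ 589.864 -152.524  121.936] 2.229 q7 1.079 F [-0.266  4.244 -5.187] T [0.899 0.2   0.006] tau [ 0.856 -0.868  0.26 ] Kz 0.006351305579101525 44.13454004262175 65.23130893707275 20.8667
```

Request:
{"api": "arm_command", "payload": {
  "series": [0, 0, 0, 0, 2, 0, 0, 0, 0.01, 4, 0, 0, 0, 0.01, 6, 0, 0, 0, 0.02, 8, 0, 0, 0, 0.02, 10]
}}

```text
clock: 21.28
eef_pos: [590.0, -152.4, 121.7]
tool_rot: [3.141, -0.003, 2.054]
force: [-0.5, 4.4, -4.5]
width: 44.3
gripper_force: 65.2
```

```bash
python3 st.py
```

```text
[ 590.015 -152.4    121.747] 2.054 q7 0.95 F [-0.533  4.44  -4.481] T [0.87  0.161 0.052] tau [ 0.875 -0.837  0.261] Kz 0.05184751972016885 44.311055831388366 65.22434949874878 21.2833
```

Request:
{"api": "arm_command", "payload": {
  "series": [0, 0, 0, 0, 2, 0, 0, 0, 0.01, 4, 0, 0, 0, 0.01, 6, 0, 0, 0, 0.02, 8, 0, 0, 0, 0.02, 10]
}}

```text
clock: 21.7
eef_pos: [590.1, -152.4, 121.5]
tool_rot: [3.141, -0.003, 1.88]
force: [0.0, 4.4, -5.1]
width: 44.5
gripper_force: 65.2
```

```bash
python3 st.py
```

```text
[ 590.149 -152.353  121.487] 1.88 q7 0.819 F [ 0.032  4.424 -5.138] T [0.891 0.034 0.116] tau [ 0.894 -0.793  0.262] Kz 0.11608623620635886 44.47906936639358 65.21767616271973 21.7
```

Request:
{"api": "arm_command", "payload": {
  "series": [0, 0, 0, 0, 2, 0, 0, 0, 0.01, 4, 0, 0, 0, 0.01, 6, 0, 0, 0, 0.02, 8, 0, 0, 0, 0.02, 10]
}}

```text
clock: 22.12
eef_pos: [590.4, -152.3, 121.3]
tool_rot: [3.141, -0.003, 1.706]
force: [0.2, 4.3, -4.2]
width: 44.4
gripper_force: 65.2
```

```bash
python3 st.py
```

```text
[ 590.363 -152.255  121.303] 1.706 q7 0.689 F [ 0.177  4.327 -4.244] T [0.876 0.015 0.076] tau [ 0.911 -0.736  0.264] Kz 0.07576981871277691 44.43501314025547 65.21126747131348 22.1167
```

Request:
{"api": "arm_command", "payload": {
  "series": [0, 0, 0, 0, 2, 0, 0, 0, 0.01, 4, 0, 0, 0, 0.01, 6, 0, 0, 0, 0.02, 8, 0, 0, 0, 0.02, 10]
}}

```text
clock: 22.53
eef_pos: [590.6, -152.2, 121.1]
tool_rot: [3.142, -0.003, 1.531]
force: [0.4, 4.3, -5.1]
width: 44.4
gripper_force: 65.2
```

```bash
python3 st.py; python3 -c "
from h import *
p,d=viewer.get_image('side');cv2.imwrite('pics/s4.png',cv2.resize(p[235:335,325:425,::-1],None,fx=6,fy=6,interpolation=cv2.INTER_CUBIC))"
```

```text
[ 590.558 -152.242  121.09 ] 1.531 q7 0.557 F [ 0.396  4.344 -5.115] T [ 0.856 -0.049  0.075] tau [ 0.926 -0.669  0.266] Kz 0.07511000291963565 44.37296723757792 65.20490169525146 22.5333
```

View pics/s4.png

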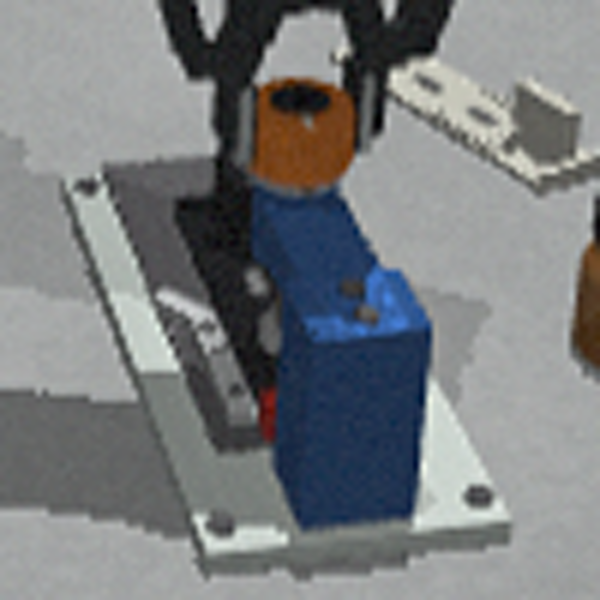

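The side crop shows the knob gripped and turning: the white mark has gone from the far rim to the near side, (308,120). The bracket is still against the red stop at (268,410). I'll keep turning in small steps.

Request:
{"api": "arm_command", "payload": {
  "series": [0, 0, 0, 0, 2, 0, 0, 0, 0.01, 4, 0, 0, 0, 0.01, 6, 0, 0, 0, 0.02, 8, 0, 0, 0, 0.02, 10]
}}

```text
clock: 23.0
eef_pos: [590.7, -152.3, 121.0]
tool_rot: [-3.141, -0.003, 1.357]
force: [1.2, 5.5, -4.2]
width: 44.0
gripper_force: 65.4
```

```bash
python3 st.py
```

```text
[ 590.731 -152.307  120.983] 1.357 q7 0.426 F [ 1.226  5.466 -4.202] T [ 1.053 -0.154  0.11 ] tau [ 1.04  -0.772  0.202] Kz 0.10955401132702057 44.04110132194963 65.4342770576477 23.0
```

Request:
{"api": "arm_command", "payload": {
  "series": [0, 0, 0, 0, 2, 0, 0, 0, 0.01, 4, 0, 0, 0, 0.01, 6, 0, 0, 0, 0.02, 8, 0, 0, 0, 0.02, 10]
}}

```text
clock: 23.42
eef_pos: [590.9, -152.4, 121.0]
tool_rot: [-3.141, -0.003, 1.183]
force: [1.3, 4.8, -3.0]
width: 44.1
gripper_force: 65.6
```

```bash
python3 st.py
```

```text
[ 590.902 -152.366  120.95 ] 1.183 q7 0.293 F [ 1.295  4.815 -2.981] T [ 1.002 -0.202  0.279] tau [ 0.925 -0.828  0.084] Kz 0.27932498219731483 44.09543970581698 65.56731820106506 23.4167
```

The foot is pressing now, so I'm taking smaller steps and reading the torque after each.

Request:
{"api": "arm_command", "payload": {
  "series": [0, 0, 0, 0, 1, 0, 0, 0, 0, 2, 0, 0, 0, 0, 3, 0, 0, 0, 0, 4, 0, 0, 0, 0, 5]
}}

```text
clock: 23.83
eef_pos: [591.0, -152.4, 120.9]
tool_rot: [-3.141, -0.003, 1.096]
force: [1.4, 5.7, -4.2]
width: 44.2
gripper_force: 65.6
```

```bash
python3 st.py
```

```text
[ 590.961 -152.406  120.949] 1.096 q7 0.227 F [ 1.365  5.669 -4.231] T [ 1.03  -0.26   0.363] tau [ 0.974 -0.849 -0.132] Kz 0.36251600261951766 44.2072265973606 65.57694911956787 23.8333
```

Request:
{"api": "arm_command", "payload": {
  "series": [0, 0, 0, 0, 1, 0, 0, 0, 0, 2, 0, 0, 0, 0, 3, 0, 0, 0, 0, 4, 0, 0, 0, 0, 5]
}}

```text
clock: 24.25
eef_pos: [591.1, -152.4, 120.9]
tool_rot: [-3.141, -0.003, 1.009]
force: [1.4, 4.8, -2.9]
width: 44.3
gripper_force: 65.6
```

```bash
python3 st.py
```

```text
[ 591.075 -152.445  120.94 ] 1.009 q7 0.16 F [ 1.446  4.783 -2.867] T [ 1.071 -0.26   0.325] tau [ 0.934 -0.809 -0.182] Kz 0.32534016089007245 44.29597580948298 65.58540344238281 24.25
```

Request:
{"api": "arm_command", "payload": {
  "series": [0, 0, 0, 0, 1, 0, 0, 0, 0, 2, 0, 0, 0, 0, 3, 0, 0, 0, 0, 4, 0, 0, 0, 0, 5]
}}

```text
clock: 24.67
eef_pos: [591.1, -152.5, 120.9]
tool_rot: [-3.141, -0.003, 0.922]
force: [1.4, 5.4, -4.0]
width: 44.4
gripper_force: 65.6
```

```bash
python3 st.py
```

```text
[ 591.105 -152.501  120.93 ] 0.922 q7 0.092 F [ 1.449  5.432 -4.041] T [ 0.999 -0.305  0.401] tau [ 0.888 -0.771 -0.236] Kz 0.40097736475010454 44.4225564045322 65.55645704269409 24.6667
```

Request:
{"api": "arm_command", "payload": {
  "series": [0, 0, 0, 0, 1, 0, 0, 0, 0, 2, 0, 0, 0, 0, 3, 0, 0, 0, 0, 4, 0, 0, 0, 0, 5]
}}

```text
clock: 25.08
eef_pos: [591.2, -152.6, 120.9]
tool_rot: [-3.141, -0.003, 0.835]
force: [1.7, 5.4, -4.4]
width: 44.3
gripper_force: 65.5
```

```bash
python3 st.py
```

```text
[ 591.175 -152.55   120.929] 0.835 q7 0.025 F [ 1.703  5.376 -4.447] T [ 0.972 -0.334  0.458] tau [ 0.85  -0.724 -0.287] Kz 0.4578960747283065 44.28343881690812 65.52349805831909 25.0833
```

Request:
{"api": "arm_command", "payload": {
  "series": [0, 0, 0, 0, 1, 0, 0, 0, 0, 2, 0, 0, 0, 0, 3, 0, 0, 0, 0, 4, 0, 0, 0, 0, 5]
}}

```text
clock: 25.5
eef_pos: [591.2, -152.7, 120.9]
tool_rot: [-3.141, -0.003, 0.748]
force: [1.8, 5.4, -2.9]
width: 44.1
gripper_force: 65.5
```

```bash
python3 st.py
```

```text
[ 591.245 -152.656  120.921] 0.748 q7 -0.044 F [ 1.801  5.379 -2.911] T [ 0.995 -0.309  0.62 ] tau [ 0.826 -0.704 -0.372] Kz 0.6196965414370657 44.072593362288856 65.51410675048828 25.5
```

Request:
{"api": "arm_command", "payload": {
  "series": [0, 0, 0, 0, 1, 0, 0, 0, 0, 2, 0, 0, 0, 0, 3, 0, 0, 0, 0, 4, 0, 0, 0, 0, 5]
}}

```text
clock: 25.92
eef_pos: [591.3, -152.7, 120.9]
tool_rot: [-3.14, -0.003, 0.66]
force: [1.5, 4.8, -5.1]
width: 44.3
gripper_force: 65.5
```

```bash
python3 st.py
```

```text
[ 591.285 -152.736  120.924] 0.66 q7 -0.112 F [ 1.497  4.832 -5.073] T [ 0.985 -0.423  0.549] tau [ 0.869 -0.661 -0.341] Kz 0.5485591407689034 44.30179374513326 65.50299882888794 25.9167
```

Request:
{"api": "arm_command", "payload": {
  "series": [0, 0, 0, 0, 1, 0, 0, 0, 0, 2, 0, 0, 0, 0, 3, 0, 0, 0, 0, 4, 0, 0, 0, 0, 5]
}}

```text
clock: 26.33
eef_pos: [591.4, -152.8, 120.9]
tool_rot: [-3.14, -0.003, 0.572]
force: [1.5, 5.6, -3.4]
width: 44.9
gripper_force: 65.4
```

```bash
python3 st.py
```

```text
[ 591.368 -152.813  120.915] 0.572 q7 -0.182 F [ 1.477  5.577 -3.41 ] T [ 0.972 -0.496  0.116] tau [ 1.175 -0.657  0.047] Kz 0.11611207491253128 44.92911950674023 65.44746279716492 26.3333
```

Request:
{"api": "arm_command", "payload": {
  "series": [0, 0, 0, 0, 1, 0, 0, 0, 0, 2, 0, 0, 0, 0, 3, 0, 0, 0, 0, 4, 0, 0, 0, 0, 5]
}}

```text
clock: 26.75
eef_pos: [591.4, -152.9, 120.9]
tool_rot: [-3.14, -0.003, 0.484]
force: [2.0, 3.8, -3.0]
width: 44.3
gripper_force: 65.5
```

```bash
python3 st.py
```

```text
[ 591.423 -152.886  120.917] 0.484 q7 -0.251 F [ 1.964  3.804 -3.002] T [ 0.96  -0.476 -0.005] tau [ 1.27  -0.623  0.176] Kz -0.004586955775354559 44.27555440585458 65.4859185218811 26.75
```

Request:
{"api": "arm_command", "payload": {
  "series": [0, 0, 0, 0, 1, 0, 0, 0, 0, 2, 0, 0, 0, 0, 3, 0, 0, 0, 0, 4, 0, 0, 0, 0, 5]
}}

```text
clock: 27.17
eef_pos: [591.5, -153.0, 120.9]
tool_rot: [-3.14, -0.003, 0.397]
force: [1.7, 3.2, -3.6]
width: 44.1
gripper_force: 65.5
```

```bash
python3 st.py
```

```text
[ 591.453 -152.966  120.923] 0.397 q7 -0.32 F [ 1.677  3.214 -3.614] T [ 0.941 -0.534  0.093] tau [ 1.24  -0.585  0.147] Kz 0.09267920085007803 44.125376175540076 65.49213767051697 27.1667
```

The torque peaked near 0.6, fell to about 0 and is rising again, which looks like a click. I'm checking by the white mark that the pads didn't slip on the knob.

```bash
cat > mark.py <<'E'
from h import *
def mark(m,im,c,zt):
    # white mark on the knob top: rectify the top plane to 0.2 mm/px, centre 150
    g=np.mgrid[-28:28:281j,-28:28:281j];X=np.stack([c[0]+g[1],c[1]+g[0],np.full_like(g[0],zt)],-1).reshape(-1,3)
    uv=np.float32(proj(m,X)).reshape(281,281,2);t=cv2.remap(im,uv[...,0],uv[...,1],cv2.INTER_LINEAR)
    h=cv2.cvtColor(t,cv2.COLOR_BGR2HSV);r=np.hypot(*g)
    k=((h[...,1]<90)&(h[...,2]>130)&(r>8)&(r<24))
    n,l,st,ce=cv2.connectedComponentsWithStats(k.astype(np.uint8))
    for i in np.argsort(-st[1:,4])[:3]+1:
        x,y=ce[i]*.2-28;print("   area",st[i,4],"ang",round(np.arctan2(y,x),2),"r",round(np.hypot(x,y),1))
    return t
if __name__=="__main__":
    s=monitor.read_state();c=s["eef_pos"][:2];zt=147;T=[]
    for n in("wrist","side","scene"):
        m=viewer.camera_model(n);p,d=viewer.get_image(n);im=p[:,:,::-1].copy();cv2.imwrite(f"pics/m_{n}.png",im);print(n);T.append(mark(m,im,c,zt))
    print("side before");T.append(mark(viewer.camera_model("side"),cv2.imread("pics/side0.png"),c,152));
    print("scene before");T.append(mark(viewer.camera_model("scene"),cv2.imread("pics/scene0.png"),c,152));
    w=cv2.imread("pics/m_wrist.png");cv2.imwrite("pics/T.png",np.vstack([np.hstack(T[:2]),np.hstack(T[3:1:-1])]))
E
python3 mark.py
```

```text
wrist
   area 2286 ang -2.56 r 19.6
   area 787 ang 2.68 r 22.4
   area 1 ang 3.01 r 22.4
side
   area 2093 ang 1.14 r 20.3
scene
side before
   area 10205 ang 1.25 r 14.0
scene before
   area 357 ang 1.21 r 11.4
```

View pics/T.png

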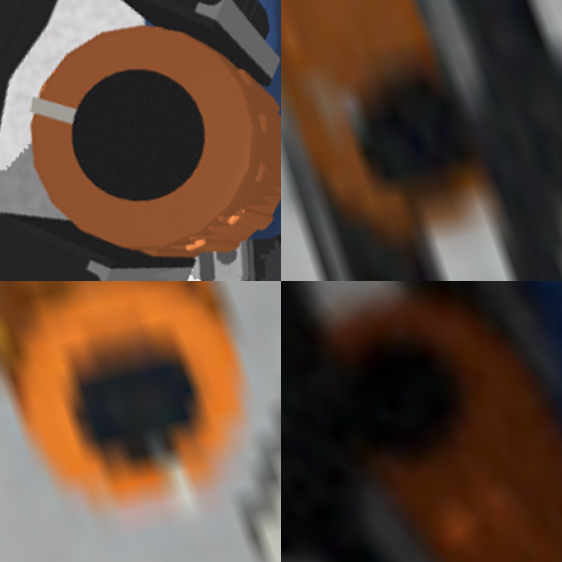

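The rectified wrist crop (top left) shows the mark at (52,111) around centre (138,135), an angle of −2.87 rad. Expected was 1.08 − 3.94 = −2.86, so the pads held and the drop was one clutch click. I'm adding 2°, letting go and rising.

Request:
{"api": "arm_command", "payload": {
  "series": [0, 0, 0, 0, 0.7, 0, 0, 0, 0, 1.4, 0, 0, 0, 0, 2, 90, 0, 0, 0, 2, 90, 0, 0, 0, 2]
}}

```text
clock: 27.73
eef_pos: [590.4, -156.1, 121.5]
tool_rot: [3.139, -0.001, 0.36]
force: [-0.5, -0.5, -0.1]
width: 67.0
gripper_force: 0.0
```

Request:
{"api": "arm_command", "payload": {
  "series": [90, 0, 0, 0, 0, 90, 0, 0, 0, 0, 90, 0, 0, 0, 0, 90, 0, 0, -0.5, 0, 90, 0, 0, -2, 0]
}}

```text
clock: 28.15
eef_pos: [588.6, -154.3, 139.6]
tool_rot: [-3.14, 0.003, 0.358]
force: [-0.2, 0.2, -0.2]
width: 76.6
gripper_force: 0.0
```

Request:
{"api": "arm_command", "payload": {
  "series": [90, 0, 0, -2, 0, 90, 0, 0, -4, 0, 90, 0, 0, -7, 0, 90, 0, 0, -10, 0, 90, 0, 0, -10, 0]
}}

```text
clock: 28.57
eef_pos: [592.5, -157.3, 247.1]
tool_rot: [3.135, -0.007, 0.358]
force: [0.6, -1.0, 0.7]
width: 76.6
gripper_force: 0.0
```

```bash
python3 st.py; python3 - <<'E'
from h import *
from mark import mark
m=viewer.camera_model("wrist");p,d=viewer.get_image("wrist");im=p[:,:,::-1].copy();P=pts(m,d)
h=cv2.cvtColor(im,cv2.COLOR_BGR2HSV);k=((h[...,0]<20)&(h[...,1]>150)&(h[...,2]>90)&(P[...,2]>100)&(P[...,2]<170)).astype(np.uint8)
n,l,st,c=cv2.connectedComponentsWithStats(k);k=l==1+st[1:,4].argmax();zt=np.percentile(P[k][:,2],90)
v,u=np.where(k&(np.abs(P[...,2]-zt)<3));w=ray(m,cv2.convexHull(np.int32(np.c_[u,v]))[:,0],zt);cc,r=cv2.minEnclosingCircle(np.float32(w[:,:2]));print(cc,r,zt)
mark(m,im,cc,zt)
cv2.imwrite("pics/w5.png",im)
for n in("scene","side"):
    p,d=viewer.get_image(n);a=cv2.imread(f"pics/{n}0.png");df=(cv2.absdiff(a,p[:,:,::-1]).max(2)>60).astype(np.uint8)
    nn,l,st,c=cv2.connectedComponentsWithStats(df);print(n,[s.tolist() for s in st[1:] if s[4]>40])
E
```

```text
[ 592.506 -157.257  247.067] 0.358 q7 -0.459 F [ 0.603 -1.043  0.669] T [-0.044 -0.064 -0.011] tau [ 0.103  0.821 -0.235] Kz -0.010548468545796358 76.64395526003415 0.0 28.5667
(593.05810546875, -153.32212829589844) 22.497316360473633 148.7704292797787
   area 705 ang -2.84 r 18.7
   area 694 ang 2.34 r 22.6
   area 537 ang -2.34 r 22.9
scene [[219, 0, 131, 54, 2738], [444, 0, 29, 13, 93], [528, 0, 35, 27, 109], [452, 72, 21, 23, 103], [483, 72, 21, 27, 204], [223, 95, 48, 87, 2153], [264, 161, 16, 11, 93], [265, 171, 16, 22, 174], [409, 177, 17, 17, 114], [421, 187, 16, 16, 85], [455, 189, 31, 24, 285], [388, 206, 39, 44, 216], [253, 212, 13, 12, 44], [467, 214, 35, 32, 199], [267, 230, 13, 14, 67], [518, 269, 27, 28, 94], [372, 316, 56, 62, 1131], [596, 320, 13, 16, 44]]
side [[108, 0, 40, 63, 2150], [152, 0, 23, 16, 69], [165, 0, 71, 73, 1651], [284, 0, 117, 68, 2172], [394, 58, 15, 33, 142], [98, 60, 52, 90, 2513], [133, 70, 61, 80, 2264], [185, 78, 12, 12, 41], [357, 104, 43, 96, 1997], [81, 152, 15, 29, 188], [127, 152, 14, 41, 190], [98, 160, 33, 32, 672], [138, 160, 15, 38, 251], [154, 197, 4, 18, 44], [362, 197, 10, 12, 84], [162, 199, 48, 76, 1244], [385, 203, 12, 18, 150], [93, 212, 7, 14, 54], [304, 213, 14, 32, 347], [367, 247, 18, 8, 85], [354, 260, 13, 27, 156], [185, 272, 172, 56, 3253], [376, 275, 16, 16, 83], [157, 285, 28, 26, 349], [349, 293, 24, 34, 303], [104, 305, 25, 15, 93]]
```

The knob stayed where it was turned (mark at −2.84 rad, no spring-back), so one tooth has clicked. The arm is clear and nothing else has moved.

```bash
python3 -c "
from cell import workorder
print(workorder.finish_job())"
```

```text
the job is handed in; nothing more can be done
None
```

The bracket is fully home against the red stop, the knob was turned clockwise to one clutch click and released, the other things were left where they were, and the job was handed in at about 29 s.

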